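# Free the caught nested dosing beakers and sort them by size

## Task

Take apart the stack of three nested dosing beakers (yellow small in blue medium in white large) and stand each upright in its own size row, in line with the beaker of that size already there, on the half of the mat nearer the robot. The medium is caught inside the large: do not force it, turn it under a gentle pull until it comes free; and slide the large one out of the open front of its bench holder before lifting it. Leave the stock beakers and the jar where they are.

Things in the scene. Friction and masses are not known exactly. Their poses are not given: they have to be found in the camera images.
- small_c (a point): yellow small beaker, 86 mm tall, 0.05 to 0.1 kg: body 32 mm across for the lower 50 mm, then a flange 51 mm across and 4 mm thick, then a grip collar 36 mm across for the top 32 mm. Point: on its axis, half-way up (43 mm above its underside); z up. In the stack its flange rests on the medium's rim; it lifts straight out
- medium_c (a point): blue medium beaker, 112 mm tall, 0.1 to 0.2 kg: body 44 mm across for the lower 75 mm, then a flange 62 mm across and 5 mm thick, then a grip collar 52 mm across for the top 32 mm. Point: on its axis, half-way up (56 mm above its underside); z up. In the stack its flange rests on the large one's rim. Three lugs on its body are caught in the large: see the catch
- large_c (a point): white large beaker, 112 mm tall, round wall 66 mm across, 3 mm thick, on a square steel foot 82 x 82 mm, 6 mm thick. Point: on its axis, half-way up (56 mm above its underside); z up, x and y along the foot's sides. At the start its foot stands in the holder, 8 mm above the bench, with its x axis along the holder's. 0.22 to 0.42 kg
- catch_c (a point): unseen catch ring in the large beaker; point: on its axis, 101 mm above its underside. Pulled up, the medium rises 2 to 4 mm and its lugs stop hard on it. It has 3 notches 120 deg apart, at an angle that no yaw tells: turned either way, the medium comes free within a third of a turn, over a window 0.4 rad wide; a pull of some 5 N fades there. Without pull it turns freely. Over 45 N damages it
- holder: dark steel holder fixed to the bench, 106 x 106 mm, 21 mm high. Origin: centre of its underside, beneath the large beaker's axis. Lips along its +y and -y sides and a stop at +x hold the large one's foot down (2 mm play) and from turning. Open towards its own -x, which faces roughly to the robot: slid 65 mm or more that way along the 8 mm high base, the foot is clear of the lips and can be lifted
- row_small: green flat mat, 260 mm long, 106 mm wide, top face 4 mm above the bench, fixed: the row for the small beakers. Origin: centre of its underside; x runs along the row. The small stock beaker stands 75 mm from the centre, on the +x (far) side; the rest of the row, on the -x side, is free
- row_medium: green flat mat, 260 mm long, 106 mm wide, top face 4 mm above the bench, fixed: the row for the medium beakers. Origin: centre of its underside; x runs along the row. The medium stock beaker stands 75 mm from the centre, on the +x (far) side; the rest of the row, on the -x side, is free
- row_large: green flat mat, 260 mm long, 106 mm wide, top face 4 mm above the bench, fixed: the row for the large beakers. Origin: centre of its underside; x runs along the row. The large stock beaker stands 75 mm from the centre, on the +x (far) side; the rest of the row, on the -x side, is free
- sample_small_c (a point): yellow small beaker of the stock, already standing at the far end of its row; same shape and size as the small one in the stack. Point: on its axis, half-way up. A bystander: leave it where it is
- sample_medium_c (a point): blue medium beaker of the stock, already standing at the far end of its row; same shape and size as the medium one in the stack. Point: on its axis, half-way up. A bystander: leave it where it is
- sample_large_c (a point): white large beaker of the stock, already standing at the far end of its row; same shape and size as the large one in the stack. Point: on its axis, half-way up. A bystander: leave it where it is
- jar_c (a point): closed jar of peanut butter with a black lid, 72 mm across, 130 mm tall, standing on the bench to the left (+y) of the holder. Point: on its axis, half-way up. A bystander: leave it where it is
Mind the look-alikes: they are no part of the job. What is shaped like the part that bears medium_c but green is not meant. Leave any pink look-alike of the part that bears small_c alone.

How it is judged:
By the outcome, as a careful person would: the job done as asked, in the order asked, and still so for the second after the job is handed in, with the robot touching nothing.
It also fails if it takes over 72 s, if anything falls off the work surface, if the arm or the gripper's body presses on something with over 40 N, if the wrist force passes 120 N, or if a joint passes its speed limit or range.

## Robot

A 6-joint arm with a two-finger parallel gripper is mounted at the origin on the work surface. World frame = base frame: x ahead of the robot, y to its left, z up, the work surface at z = 0. Lengths are in m, angles in rad, forces in N, time in s.
With the tool pointing down it reaches from about 0.25 to 0.725 m from the base axis. Payload 4 kg.
Tool frame: the origin (TCP) lies on the centre line of the jaws, within the pads' length; the fingertips stand 17 mm ahead of it and the grasp point (between the pads) lies 2 mm behind it; z points along the fingers, y is the line along which they close (so a half turn about z gives the same grasp; the last joint's range is limited). The gripper opens to 85 mm and grips with 20 to 120 N. Pads are 22 mm wide; open, the fingers measure 114 mm over their backs; the gripper's body (76 mm by 85 mm) begins 54 mm behind the grasp point. The pads swing forward as they close: fully open they stand 13 mm farther back than shut.
Start: joints at [-1.199, 0.241, 0.005, 1.335, 0, 1.571], TCP at [0.182, -0.466, 0.248] pointing down, gripper open.
Joint ranges: [-2.72, 2.72], [-1.05, 1.87], [-1.09, 1.28], [-1.99, 2.15], [-1.42, 1.44], [-3.14, 3.14]. Speed limits (rad/s): [2.79, 2.79, 3.14, 3.14, 3.14, 3.14].

## Interface

Orientations are given as a unit quaternion [x, y, z, w].
In Python, from workcell import bot, camera, get_calibration gives the robot as it stands.
- The arm moves only by the tool apply_moves, never from a script. Its argument "steps" is a list of rows, each a list of 3 entries, a list of its own where there are three numbers: the shift along the tool's x, y, z as a fraction of full scale, then the turn, a rotation vector about the tool's x, y, z as a fraction of full scale, then the opening, from 0 (shut) to 1 (fully open). A call has exactly 8 rows; each row shifts and turns the commanded pose from where the row before left it, along the tool's axes as they then stand; what a row does not reach is not made up. Full scale, the value 1, is 20 cm for a shift and pi rad for a turn. A row lasts 1/12 s, in which the tool goes at most 41.7 mm and 7.16 degrees, less where a joint would pass 70% of its speed; a pose out of reach is approached as far as the arm can. A call with a number of a shift or a turn outside -1 to 1 is refused whole. A call with a gripper value outside its range is refused whole. The fingers move at their own pace and stop on an object; the grip force is fixed at half the most. Time passes only in rows, so rows that do not move let the fingers close, or fill a call up. It gives the time, the measured TCP pose, the force, the opening and the grip force at its end, in the units of the state.
- bot.get_obs(): the state, without advancing time (a new reading comes with each control period).
- camera(name): name is "scene" or "side" or "wrist"; returns (picture, depth): 480x640x3 uint8, red, green, blue; 480x640 float32, m along the optical axis (not along the pixel's ray), 0 where there is no reading.
- get_calibration(name): a dict with "fov_y" (degrees; the focal length in pixels is half the picture's height over the tangent of half this angle, whatever the lens; pixels are square), "cx", "cy" (the principal point, pixels), "rvec" (rotation vector, rad) and "tvec" (3), from world to camera coordinates, as OpenCV has them. Camera axes: x right, y down, z forward; pixel columns grow to the right and rows downward; lengths in m; the calibration is good to about 2 mm. A picture is of the moment at which its call begins: read the wrist's pose just before it. get_calibration takes no time and is no camera call; for the wrist camera it gives the pose at the moment of the call.
- bot.job_done(): hands the job in; it is judged then, once.
The state is a dict: "clock": time; "joint_pos": joint angles; "joint_vel": joint speeds; "tau": joint torques, N m; "eef_pos": TCP position; "tool_rot": TCP orientation; "ft_force": force on the tool from outside, world axes, zero at the start; "ft_torque": the same for the moment, N m; "grip_width": finger opening in m; "grasp_force": force on a finger pad.
Only numpy, scipy, OpenCV 4.12 (cv2) and the standard library are available. Lean on these libraries where they do the work, as an engineer would, in place of code of your own. Each camera call takes 0.05 s, during which the arm holds its last target. There are 200 camera calls.

## Working session

There is one attempt and no reset: what is moved stays moved. The work goes in short steps, Python scripts to look and compute and a tool call to move; the robot and the scene stay as the last step left them, time stands still between calls to the robot, and variables do not carry over. Pictures are saved under pics/ and viewed, at most 10 in all, crops included, and the job is handed in when it is done.

Besides the shell and the picture viewer there is one more tool, called as name([rows], argument=value, ...), one row to a line, values as JSON. apply_moves: Moves the arm, as the interface text tells. Its arguments: {"type":"object","properties":{"steps":{"type":"array"}},"required":["steps"]}

```bash
ls; mkdir -p pics; cat > h.py <<'E'
import numpy as np, cv2
from workcell import bot, camera, get_calibration
def K(c):
    f=240/np.tan(np.radians(c["fov_y"])/2); return np.array([[f,0,c["cx"]],[0,f,c["cy"]],[0,0,1]])
def cloud(name):
    c=get_calibration(name); p,d=camera(name); R=cv2.Rodrigues(np.array(c["rvec"],float))[0]; t=np.array(c["tvec"],float).ravel()
    k=K(c); v,u=np.mgrid[0:480,0:640]
    P=np.stack([(u-k[0,2])/k[0,0]*d,(v-k[1,2])/k[0,0]*d,d],-1)
    W=(P-t)@R; W[d<=0]=np.nan
    return p,W,(k,R,t)
E
python3 - <<'E'
from h import *
for n in("scene","side"):
    p,W,c=cloud(n); cv2.imwrite(f"pics/{n}0.png",p[:,:,::-1]); np.savez(f"pics/{n}0",p=p,W=W)
    print(n,(-c[1].T@c[2]).round(3),c[0][0,0],get_calibration(n))
print(bot.get_obs())
E
```

```text
pics
scene [ 1.027 -0.578  1.002] 605.1838559593778 {'fov_y': 43.26394955948616, 'cx': 313.8990459334393, 'cy': 234.29902253036664, 'rvec': array([ 2.32970634,  0.7755071 , -0.27489621]), 'tvec': array([-0.48730444, -0.17254217,  1.4579765 ])}
side [0.303 0.812 1.133] 590.9321298369468 {'fov_y': 44.20788120643455, 'cx': 317.5390775434631, 'cy': 234.18426070487706, 'rvec': array([ 0.48887655, -2.78910799,  1.00460969]), 'tvec': array([0.58601616, 0.21388633, 1.28210542])}
{'clock': 0.1, 'joint_pos': array([-1.19897332e+00,  2.41363542e-01,  3.90246925e-03,  1.33518423e+00,
       -6.46725510e-06,  1.57078969e+00]), 'joint_vel': array([-0.00121093, -0.00107512,  0.00221053, -0.0001956 ,  0.00148857,
        0.00157445]), 'tau': array([ 5.89009760e-04, -3.73139083e+01,  2.53009218e+01,  1.08909429e-02,
       -4.31338805e-06, -1.19361246e-05]), 'eef_pos': array([ 0.18147134, -0.4653617 ,  0.24750561]), 'tool_rot': array([ 9.82767141e-01,  1.84845588e-01, -1.74059558e-04, -9.07960677e-04]), 'ft_force': array([-0.43444161, -0.37567098,  0.21868923]), 'ft_torque': array([ 0.0722776 , -0.01313297,  0.04828525]), 'grasp_force': 0.0, 'grip_width': 0.08541494045534631}
```

View pics/scene0.png

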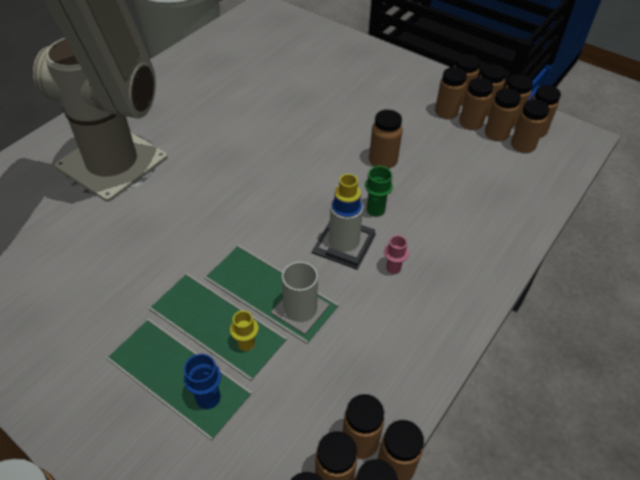

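View pics/side0.png

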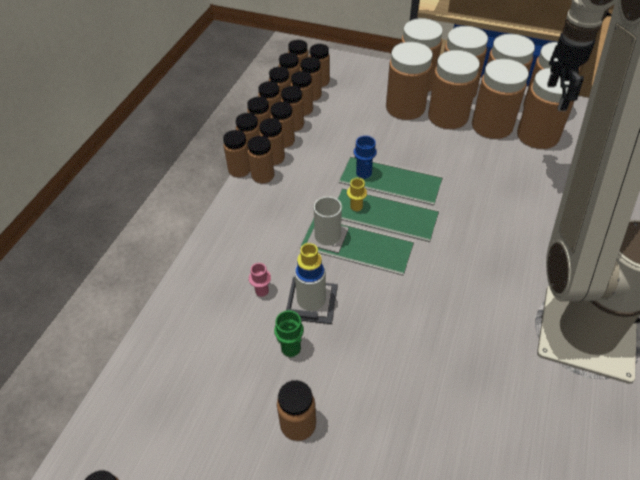

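The stack (yellow over blue over white) is at scene (346,215) and side (310,275). The yellow stock beaker is at scene (243,330), blue stock at (203,380), white stock at (300,290). The pink look-alike is at (396,255) and the green medium look-alike at (378,190). From +y to −y the mats are large, small, medium.

```bash
cat > m.py <<'E'
from h import *
def fit(xy):
    A=np.c_[2*xy,np.ones(len(xy))]; s=np.linalg.lstsq(A,(xy**2).sum(1),rcond=None)[0]; return s[:2].round(4),np.sqrt(s[2]+s[0]**2+s[1]**2).round(4)
for n in("scene","side"):
    f=np.load(f"pics/{n}0.npz"); p,W=f["p"],f["W"]; hsv=cv2.cvtColor(p,cv2.COLOR_RGB2HSV); H,S,V=cv2.split(hsv)
    z=W[...,2]; near=(W[...,0]>.15)&(W[...,0]<.75)&(abs(W[...,1])<.5)
    print(n,"bench z",np.nanmedian(z[near&(S<40)&(z<.02)]))
    g=(H>60)&(H<95)&(S>80)&near&(z<.02)
    for i,(l) in enumerate(range(1)):
        nl,lab,st,_=cv2.connectedComponentsWithStats(g.astype(np.uint8))
        for j in range(1,nl):
            if st[j,4]<800: continue
            q=W[lab==j]; print(" mat z",np.median(q[:,2]).round(4),cv2.minAreaRect((q[:,:2]*1000).astype(np.float32)))
    for nm,lo,hi in(("yellow",20,35),("blue",105,125),("pink",150,179),("green",55,80)):
        m=(H>=lo)&(H<=hi)&(S>100)&near&(z>.015)
        nl,lab,st,ce=cv2.connectedComponentsWithStats(m.astype(np.uint8))
        for j in range(1,nl):
            if st[j,4]<80: continue
            q=W[lab==j]; zz=np.percentile(q[:,2],[2,98])
            top=q[q[:,2]>zz[1]-.006]
            print(" ",nm,ce[j].round(),st[j,4],"z",zz.round(3),"rim mid",((top[:,:2].max(0)+top[:,:2].min(0))/2).round(4),fit(top[:,:2]))
    m=(S<50)&near&(z>.03)&(V>70)
    nl,lab,st,ce=cv2.connectedComponentsWithStats(m.astype(np.uint8))
    for j in range(1,nl):
        if st[j,4]<300 : continue
        q=W[lab==j]; zz=np.percentile(q[:,2],[2,98]); b=q[(q[:,2]>.04)&(q[:,2]<zz[1]-.012)]
        print("  white",ce[j].round(),st[j,4],zz.round(3),fit(b[:,:2]))
    m=(V<85)&(S<90)&near&(z<.035)&(z>.003)
    nl,lab,st,ce=cv2.connectedComponentsWithStats(m.astype(np.uint8))
    for j in range(1,nl):
        if st[j,4]<150: continue
        q=W[lab==j]; print("  dark",ce[j].round(),st[j,4],np.percentile(q[:,2],[2,98]).round(3),cv2.minAreaRect((q[:,:2]*1000).astype(np.float32)))
E
python3 m.py
```

```text
scene bench z -0.0006339345714482783
 mat z 0.0032 ((544.3209228515625, -62.11436462402344), (259.7694396972656, 98.09898376464844), 0.9120009541511536)
 mat z 0.0032 ((509.70257568359375, -182.5911407470703), (258.1426696777344, 97.6104736328125), 0.858238160610199)
 mat z 0.0032 ((527.7922973632812, -306.1266174316406), (258.3976745605469, 97.523681640625), 0.9212285876274109)
  yellow [348. 188.] 537 z [0.157 0.193] rim mid [0.592  0.1265] (array([0.5917, 0.1271]), np.float64(0.0163))
  yellow [244. 329.] 752 z [0.018 0.091] rim mid [ 0.5854 -0.1832] (array([ 0.5851, -0.1839]), np.float64(0.0163))
  blue [346. 208.] 373 z [0.121 0.155] rim mid [0.5973 0.1157] (array([0.592 , 0.1263]), np.float64(0.0239))
  blue [202. 379.] 1452 z [0.02  0.116] rim mid [ 0.6033 -0.3065] (array([ 0.6034, -0.3067]), np.float64(0.0241))
  pink [396. 248.] 346 z [0.051 0.087] rim mid [0.7117 0.1353] (array([0.7102, 0.1354]), np.float64(0.0158))
  pink [394. 264.] 110 z [0.016 0.053] rim mid [0.7184 0.1172] (array([0.716, 0.124]), np.float64(0.0111))
  green [378. 188.] 899 z [0.018 0.112] rim mid [0.59
[... 1328 characters left out ...]

  pink [260. 274.] 219 z [0.052 0.086] rim mid [0.7106 0.1401] (array([0.7111, 0.1394]), np.float64(0.0164))
  green [289. 331.] 936 z [0.018 0.114] rim mid [0.5924 0.2525] (array([0.5925, 0.2535]), np.float64(0.0241))
  white [586.  13.] 827 [0.453 0.511] (array([ 0.1839, -0.4598]), np.float64(0.0312))
  white [601.  91.] 2829 [0.328 0.684] (array([ 0.158 , -0.0513]), np.float64(0.0248))
  white [327. 218.] 1085 [0.033 0.117] (array([ 0.6217, -0.062 ]), np.float64(0.0315))
  white [311. 291.] 773 [0.032 0.123] (array([0.5931, 0.1281]), np.float64(0.0319))
  dark [321. 311.] 422 [0.004 0.023] ((554.204833984375, 138.42807006835938), (119.31806182861328, 69.22242736816406), 61.8438835144043)
```

```bash
cat > plan.py <<'E'
import sys,json
from h import *
# plan.py x y z heading n grip : rows of a straight move from the measured pose
def state():
    o=bot.get_obs(); from scipy.spatial.transform import Rotation as R
    X=R.from_quat(o["tool_rot"]).as_matrix(); return o,np.arctan2(X[1,0],X[0,0]),X
def plan(x,y,z,hd,n,g):
    o,h,X=state(); d=(np.array([x,y,z])-o["eef_pos"])/n; n=int(n)
    dh=hd-h; dh=(dh+np.pi)%(2*np.pi)-np.pi if abs(dh)>np.pi+.2 else dh
    rows=[]
    for i in range(n):
        hh=h+dh*i/n
        rows.append([[round(float(v)/.2,3) for v in(d[0]*np.cos(hh)+d[1]*np.sin(hh),d[0]*np.sin(hh)-d[1]*np.cos(hh),-d[2])],[0,0,round(-dh/n/np.pi,4)],g])
    for i in range(0,n,8): print(json.dumps(rows[i:i+8]))
    print("from",o["eef_pos"].round(4),"h",round(h,3),"turn/row deg",np.degrees(dh/n).round(2),"step mm",np.linalg.norm(d)*1e3,"tilt z",X[:,2].round(3),"q6",o["joint_pos"][5].round(2),"t",o["clock"])
plan(*map(float,sys.argv[1:]))
E
python3 plan.py .592 .127 .25 1.78 24 1
```

```text
[[[0.125, -0.084, -0.001], [0, 0, -0.0187], 1.0], [[0.129, -0.076, -0.001], [0, 0, -0.0187], 1.0], [[0.133, -0.069, -0.001], [0, 0, -0.0187], 1.0], [[0.137, -0.061, -0.001], [0, 0, -0.0187], 1.0], [[0.141, -0.053, -0.001], [0, 0, -0.0187], 1.0], [[0.143, -0.044, -0.001], [0, 0, -0.0187], 1.0], [[0.146, -0.036, -0.001], [0, 0, -0.0187], 1.0], [[0.148, -0.027, -0.001], [0, 0, -0.0187], 1.0]]
[[[0.149, -0.019, -0.001], [0, 0, -0.0187], 1.0], [[0.15, -0.01, -0.001], [0, 0, -0.0187], 1.0], [[0.15, -0.001, -0.001], [0, 0, -0.0187], 1.0], [[0.15, 0.008, -0.001], [0, 0, -0.0187], 1.0], [[0.149, 0.017, -0.001], [0, 0, -0.0187], 1.0], [[0.148, 0.025, -0.001], [0, 0, -0.0187], 1.0], [[0.146, 0.034, -0.001], [0, 0, -0.0187], 1.0], [[0.144, 0.043, -0.001], [0, 0, -0.0187], 1.0]]
[[[0.141, 0.051, -0.001], [0, 0, -0.0187], 1.0], [[0.138, 0.059, -0.001], [0, 0, -0.0187], 1.0], [[0.134, 0.067, -0.001], [0, 0, -0.0187], 1.0], [[0.13, 0.075, -0.001], [0, 0, -0.0187], 1.0], [[0.126, 0.082, -0.001], [0, 0, -0.0187], 1.0], [[0.121, 0.09, -0.001], [0, 0, -0.0187], 1.0], [[0.115, 0.096, -0.001], [0, 0, -0.0187], 1.0], [[0.109, 0.103, -0.001], [0, 0, -0.0187], 1.0]]
from [ 0.1815 -0.4654  0.2475] h 0.372 turn/row deg 3.36 step mm 30.029857440796345 tilt z [-0.001  0.002 -1.   ] q6 1.57 t 0.1
```

apply_moves([
  [[0.125, -0.084, -0.001], [0, 0, -0.0187], 1],
  [[0.129, -0.076, -0.001], [0, 0, -0.0187], 1],
  [[0.133, -0.069, -0.001], [0, 0, -0.0187], 1],
  [[0.137, -0.061, -0.001], [0, 0, -0.0187], 1],
  [[0.141, -0.053, -0.001], [0, 0, -0.0187], 1],
  [[0.143, -0.044, -0.001], [0, 0, -0.0187], 1],
  [[0.146, -0.036, -0.001], [0, 0, -0.0187], 1],
  [[0.148, -0.027, -0.001], [0, 0, -0.0187], 1],
])

```text
clock: 0.77
eef_pos: [0.3187, -0.2668, 0.2496]
tool_rot: [0.912, 0.41, -0.0, -0.0]
ft_force: [0.8, -0.1, -0.7]
grip_width: 0.0855
grasp_force: 0.0
```

apply_moves([
  [[0.149, -0.019, -0.001], [0, 0, -0.0187], 1],
  [[0.15, -0.01, -0.001], [0, 0, -0.0187], 1],
  [[0.15, -0.001, -0.001], [0, 0, -0.0187], 1],
  [[0.15, 0.008, -0.001], [0, 0, -0.0187], 1],
  [[0.149, 0.017, -0.001], [0, 0, -0.0187], 1],
  [[0.148, 0.025, -0.001], [0, 0, -0.0187], 1],
  [[0.146, 0.034, -0.001], [0, 0, -0.0187], 1],
  [[0.144, 0.043, -0.001], [0, 0, -0.0187], 1],
])

```text
clock: 1.43
eef_pos: [0.4553, -0.0693, 0.2511]
tool_rot: [0.792, 0.611, -0.0, -0.0]
ft_force: [-0.2, -0.7, 0.3]
grip_width: 0.0853
grasp_force: 0.0
```

apply_moves([
  [[0.141, 0.051, -0.001], [0, 0, -0.0187], 1],
  [[0.138, 0.059, -0.001], [0, 0, -0.0187], 1],
  [[0.134, 0.067, -0.001], [0, 0, -0.0187], 1],
  [[0.13, 0.075, -0.001], [0, 0, -0.0187], 1],
  [[0.126, 0.082, -0.001], [0, 0, -0.0187], 1],
  [[0.121, 0.09, -0.001], [0, 0, -0.0187], 1],
  [[0.115, 0.096, -0.001], [0, 0, -0.0187], 1],
  [[0.109, 0.103, -0.001], [0, 0, -0.0187], 1],
])

```text
clock: 2.1
eef_pos: [0.5918, 0.1282, 0.2524]
tool_rot: [0.628, 0.779, -0.001, -0.0]
ft_force: [1.2, -0.1, -0.9]
grip_width: 0.0852
grasp_force: 0.0
```

```bash
python3 - <<'E'
from h import *
from m import fit
p,W,c=cloud("wrist"); np.savez("pics/w1",p=p,W=W); cv2.imwrite("pics/w1.png",p[:,:,::-1])
H,S,V=cv2.split(cv2.cvtColor(p,cv2.COLOR_RGB2HSV)); z=W[...,2]; r=np.hypot(W[...,0]-.592,W[...,1]-.127)<.1
m=(H>=20)&(H<=35)&(S>100)&r&(z>.188); print("yellow",m.sum(),fit(W[m][:,:2]),np.median(z[m]))
m=r&(z>.016)&(z<.024); print("lips",m.sum(),cv2.minAreaRect((W[m][:,:2]*1000).astype(np.float32)))
print(c[1].round(2))
E
python3 plan.py .592 .1275 .184 1.78 8 1
```

```text
scene bench z -0.0006339345714482783
 mat z 0.0032 ((544.3209228515625, -62.11436462402344), (259.7694396972656, 98.09898376464844), 0.9120009541511536)
 mat z 0.0032 ((509.70257568359375, -182.5911407470703), (258.1426696777344, 97.6104736328125), 0.858238160610199)
 mat z 0.0032 ((527.7922973632812, -306.1266174316406), (258.3976745605469, 97.523681640625), 0.9212285876274109)
  yellow [348. 188.] 537 z [0.157 0.193] rim mid [0.592  0.1265] (array([0.5917, 0.1271]), np.float64(0.0163))
  yellow [244. 329.] 752 z [0.018 0.091] rim mid [ 0.5854 -0.1832] (array([ 0.5851, -0.1839]), np.float64(0.0163))
  blue [346. 208.] 373 z [0.121 0.155] rim mid [0.5973 0.1157] (array([0.592 , 0.1263]), np.float64(0.0239))
  blue [202. 379.] 1452 z [0.02  0.116] rim mid [ 0.6033 -0.3065] (array([ 0.6034, -0.3067]), np.float64(0.0241))
  pink [396. 248.] 346 z [0.051 0.087] rim mid [0.7117 0.1353] (array([0.7102, 0.1354]), np.float64(0.0158))
  pink [394. 264.] 110 z [0.016 0.053] rim mid [0.7184 0.1172] (array([0.716, 0.124]), np.float64(0.0111))
  green [378. 188.] 899 z [0.018 0.112] rim mid [0.59
[... 2091 characters left out ...]
66780640862807
lips 1481 ((595.699462890625, 128.9236297607422), (90.23311614990234, 101.15482330322266), 12.152443885803223)
[[ 0.98  0.21 -0.  ]
 [ 0.2  -0.94  0.28]
 [ 0.06 -0.27 -0.96]]
[[[-0.003, -0.002, 0.042], [0, 0, 0.0004], 1.0], [[-0.003, -0.002, 0.042], [0, 0, 0.0004], 1.0], [[-0.003, -0.002, 0.042], [0, 0, 0.0004], 1.0], [[-0.003, -0.002, 0.042], [0, 0, 0.0004], 1.0], [[-0.003, -0.002, 0.042], [0, 0, 0.0004], 1.0], [[-0.003, -0.002, 0.042], [0, 0, 0.0004], 1.0], [[-0.003, -0.002, 0.042], [0, 0, 0.0004], 1.0], [[-0.003, -0.002, 0.042], [0, 0, 0.0004], 1.0]]
from [0.5945 0.1329 0.2513] h 1.791 turn/row deg -0.08 step mm 8.448840942545031 tilt z [ 0.001  0.003 -1.   ] q6 1.57 t 2.15
```

View pics/w1.png

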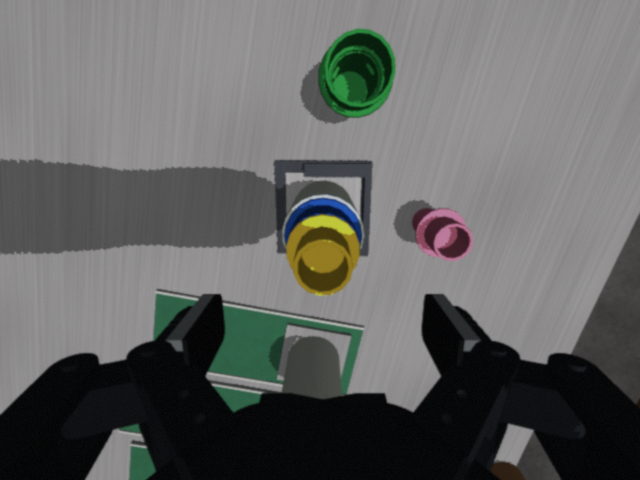

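The yellow beaker in the blue, in the white, stands in the holder at (325,255). Pink is at (445,235) and green at (357,72), both clear of the fingers. I descend part-way and re-read the pose.

apply_moves([
  [[-0.005, -0.003, 0.03], [0, 0, 0], 1],
  [[-0.005, -0.003, 0.03], [0, 0, 0], 1],
  [[-0.005, -0.003, 0.03], [0, 0, 0], 1],
  [[-0.005, -0.003, 0.03], [0, 0, 0], 1],
  [[-0.005, -0.003, 0.03], [0, 0, 0], 1],
  [[0, 0, 0], [0, 0, 0], 1],
  [[0, 0, 0], [0, 0, 0], 1],
  [[0, 0, 0], [0, 0, 0], 1],
])

```text
clock: 2.82
eef_pos: [0.5897, 0.1209, 0.2236]
tool_rot: [0.629, 0.777, 0.0, 0.0]
ft_force: [-0.1, -0.8, 0.3]
grip_width: 0.0854
grasp_force: 0.0
```

```bash
sed -i 's/^for n in/if __name__=="__main__":\n  for n in/' m.py; python3 - <<'E'
s=open('m.py').read().split('  for n in("scene"'); open('m.py','w').write(s[0]+'  pass\n')
E
python3 plan.py .592 .1275 .183 1.78 4 1
```

```text
[[[0.007, 0.005, 0.051], [0, 0, 0.0001], 1.0], [[0.007, 0.005, 0.051], [0, 0, 0.0001], 1.0], [[0.007, 0.005, 0.051], [0, 0, 0.0001], 1.0], [[0.007, 0.005, 0.051], [0, 0, 0.0001], 1.0]]
from [0.5897 0.1209 0.2236] h 1.781 turn/row deg -0.01 step mm 10.289867096133394 tilt z [ 0.001  0.    -1.   ] q6 1.56 t 2.8167
```

apply_moves([
  [[0.007, 0.005, 0.051], [0, 0, 0], 1],
  [[0.007, 0.005, 0.051], [0, 0, 0], 1],
  [[0.007, 0.005, 0.051], [0, 0, 0], 1],
  [[0.007, 0.005, 0.051], [0, 0, 0], 1],
  [[0, 0, 0], [0, 0, 0], 1],
  [[0, 0, 0], [0, 0, 0], 0],
  [[0, 0, 0], [0, 0, 0], 0],
  [[0, 0, 0], [0, 0, 0], 0],
])

```text
clock: 3.48
eef_pos: [0.5927, 0.1277, 0.1828]
tool_rot: [0.629, 0.778, 0.0, 0.0]
ft_force: [0.1, 0.7, 0.1]
grip_width: 0.0514
grasp_force: 0.0
```

apply_moves([
  [[0, 0, 0], [0, 0, 0], 0],
  [[0, 0, 0], [0, 0, 0], 0],
  [[0, 0, 0], [0, 0, 0], 0],
  [[0, 0, 0], [0, 0, 0], 0],
  [[0, 0, 0], [0, 0, 0], 0],
  [[0, 0, 0], [0, 0, 0], 0],
  [[0, 0, -0.02], [0, 0, 0], 0],
  [[0, 0, -0.03], [0, 0, 0], 0],
])

```text
clock: 4.15
eef_pos: [0.5915, 0.1275, 0.1914]
tool_rot: [0.629, 0.778, -0.001, -0.001]
ft_force: [0.0, 0.0, -0.0]
grip_width: 0.0349
grasp_force: 59.8
```

apply_moves([
  [[0, 0, -0.08], [0, 0, 0], 0],
  [[0, 0, -0.12], [0, 0, 0], 0],
  [[0, 0, -0.1], [0, 0, 0], 0],
  [[0, 0, -0.035], [0, 0, 0], 0],
  [[-0.055, -0.044, 0], [0, 0, 0], 0],
  [[-0.11, -0.087, 0], [0, 0, 0], 0],
  [[-0.137, -0.109, 0], [0, 0, 0], 0],
  [[-0.137, -0.109, 0], [0, 0, 0], 0],
])

```text
clock: 4.82
eef_pos: [0.5415, 0.0267, 0.2582]
tool_rot: [0.628, 0.778, -0.001, -0.001]
ft_force: [0.5, 0.2, -0.9]
grip_width: 0.0351
grasp_force: 59.8
```

apply_moves([
  [[-0.137, -0.109, 0], [0, 0, 0], 0],
  [[-0.137, -0.109, 0], [0, 0, 0], 0],
  [[-0.137, -0.109, 0], [0, 0, 0], 0],
  [[-0.137, -0.109, 0], [0, 0, 0], 0],
  [[-0.137, -0.109, 0], [0, 0, 0], 0],
  [[-0.11, -0.087, 0.03], [0, 0, 0], 0],
  [[-0.082, -0.065, 0.06], [0, 0, 0], 0],
  [[-0.055, -0.044, 0.06], [0, 0, 0], 0],
])

```text
clock: 5.48
eef_pos: [0.4354, -0.188, 0.2288]
tool_rot: [0.63, 0.777, -0.0, 0.0]
ft_force: [0.7, -0.0, -1.1]
grip_width: 0.0354
grasp_force: 59.8
```

apply_moves([
  [[0, 0, 0.1], [0, 0, 0], 0],
  [[0, 0, 0.1], [0, 0, 0], 0],
  [[0, 0, 0.1], [0, 0, 0], 0],
  [[0, 0, 0.1], [0, 0, 0], 0],
  [[0, 0, 0.1], [0, 0, 0], 0],
  [[0, 0, 0.05], [0, 0, 0], 0],
  [[0, 0, 0], [0, 0, 0], 0],
  [[0, 0, 0], [0, 0, 0], 0],
])

```text
clock: 6.15
eef_pos: [0.4358, -0.1858, 0.1185]
tool_rot: [0.629, 0.778, -0.0, -0.001]
ft_force: [0.4, -0.1, 0.7]
grip_width: 0.0353
grasp_force: 59.9
```

```bash
python3 plan.py .436 -.186 .081 1.78 4 0; python3 - <<'E'
from h import *
p,W,c=cloud("wrist"); cv2.imwrite("pics/w2.png",p[:,:,::-1])
E
```

```text
[[[-0.0, 0.0, 0.047], [0, 0, 0.0001], 0.0], [[-0.0, 0.0, 0.047], [0, 0, 0.0001], 0.0], [[-0.0, 0.0, 0.047], [0, 0, 0.0001], 0.0], [[-0.0, 0.0, 0.047], [0, 0, 0.0001], 0.0]]
from [ 0.4358 -0.1858  0.1185] h 1.782 turn/row deg -0.02 step mm 9.37955020805676 tilt z [-0.002  0.001 -1.   ] q6 0.96 t 6.15
```

apply_moves([
  [[0, 0, 0.06], [0, 0, 0], 0],
  [[0, 0, 0.05], [0, 0, 0], 0],
  [[0, 0, 0.04], [0, 0, 0], 0],
  [[0, 0, 0.02], [0, 0, 0], 0],
  [[0, 0, 0.01], [0, 0, 0], 0],
  [[0, 0, 0.007], [0, 0, 0], 0],
  [[0, 0, 0], [0, 0, 0], 0],
  [[0, 0, 0], [0, 0, 0], 0],
])

```text
clock: 6.87
eef_pos: [0.437, -0.1863, 0.0823]
tool_rot: [0.629, 0.778, 0.0, 0.0]
ft_force: [-0.1, -0.2, 0.3]
grip_width: 0.0352
grasp_force: 59.9
```

apply_moves([
  [[0, 0, 0.005], [0, 0, 0], 0],
  [[0, 0, 0], [0, 0, 0], 0],
  [[0, 0, 0], [0, 0, 0], 0.5],
  [[0, 0, 0], [0, 0, 0], 0.8],
  [[0, 0, 0], [0, 0, 0], 1],
  [[0, 0, 0], [0, 0, 0], 1],
  [[0, 0, 0], [0, 0, 0], 1],
  [[0, 0, 0], [0, 0, 0], 1],
])

```text
clock: 7.53
eef_pos: [0.4366, -0.1861, 0.0809]
tool_rot: [0.629, 0.778, 0.0, 0.0]
ft_force: [0.6, -0.3, -0.8]
grip_width: 0.0854
grasp_force: 0.0
```

apply_moves([
  [[0, 0, -0.03], [0, 0, 0], 1],
  [[0, 0, -0.06], [0, 0, 0], 1],
  [[0, 0, -0.12], [0, 0, 0], 1],
  [[0, 0, -0.15], [0, 0, 0], 1],
  [[0, 0, -0.18], [0, 0, 0], 1],
  [[0, 0, -0.12], [0, 0, 0], 1],
  [[0, 0, -0.04], [0, 0, 0], 1],
  [[0, 0, 0], [0, 0, 0], 1],
])

```text
clock: 8.2
eef_pos: [0.4381, -0.1868, 0.2238]
tool_rot: [0.629, 0.778, 0.001, 0.003]
ft_force: [0.2, -0.6, -0.8]
grip_width: 0.0857
grasp_force: 0.0
```

```bash
python3 - <<'E'
from h import *; from m import fit
for n in("scene","side"):
    p,W,c=cloud(n); H,S,V=cv2.split(cv2.cvtColor(p,cv2.COLOR_RGB2HSV)); z=W[...,2]
    for nm,(x,y),lo,hi,zm in(("small",(.436,-.186),20,35,.08),("sS",(.586,-.184),20,35,.08),("medium",(.592,.127),105,125,.15),("sM",(.604,-.306),105,125,.108)):
        m=(np.hypot(W[...,0]-x,W[...,1]-y)<.05)&(H>=lo)&(H<=hi)&(S>100)&(z>zm); q=W[m]
        print(n,nm,m.sum(),fit(q[q[:,2]>np.percentile(q[:,2],98)-.006][:,:2]) if m.sum()>30 else "",np.percentile(q[:,2],98).round(3) if m.sum() else "")
E
python3 plan.py .592 .1275 .24 3.35 16 1
```

```text
scene small 152 (array([ 0.4369, -0.1857]), np.float64(0.016)) 0.091
scene sS 158 (array([ 0.5848, -0.1838]), np.float64(0.0165)) 0.091
scene medium 166 (array([0.5919, 0.1269]), np.float64(0.024)) 0.158
scene sM 256 (array([ 0.6031, -0.3067]), np.float64(0.0241)) 0.118
side small 123 (array([ 0.4562, -0.141 ]), np.float64(0.0052)) 0.554
side sS 105 (array([ 0.5868, -0.1824]), np.float64(0.0165)) 0.093
side medium 162 (array([0.593 , 0.1283]), np.float64(0.0243)) 0.16
side sM 121 (array([ 0.6044, -0.305 ]), np.float64(0.0241)) 0.12
[[[0.086, 0.068, -0.006], [0, 0, -0.0312], 1.0], [[0.079, 0.076, -0.006], [0, 0, -0.0312], 1.0], [[0.071, 0.083, -0.006], [0, 0, -0.0312], 1.0], [[0.062, 0.09, -0.006], [0, 0, -0.0312], 1.0], [[0.053, 0.096, -0.006], [0, 0, -0.0312], 1.0], [[0.043, 0.1, -0.006], [0, 0, -0.0312], 1.0], [[0.033, 0.104, -0.006], [0, 0, -0.0312], 1.0], [[0.023, 0.107, -0.006], [0, 0, -0.0312], 1.0]]
[[[0.012, 0.109, -0.006], [0, 0, -0.0312], 1.0], [[0.002, 0.109, -0.006], [0, 0, -0.0312], 1.0], [[-0.009, 0.109, -0.006], [0, 0, -0.0312], 1.0], [[-0.02, 0.108, -0.006], [0, 0, -0.0312], 1.0], [[-0.03, 0.105, -0.006], [0, 0, -0.0312], 1.0], [[-0.04, 0.102, -0.006], [0, 0, -0.0312], 1.0], [[-0.05, 0.097, -0.006], [0, 0, -0.0312], 1.0], [[-0.059, 0.092, -0.006], [0, 0, -0.0312], 1.0]]
from [ 0.4362 -0.1859  0.2203] h 1.782 turn/row deg 5.62 step mm 21.91185681142981 tilt z [-0.001  0.    -1.   ] q6 0.96 t 8.3
```

apply_moves([
  [[0.086, 0.068, -0.006], [0, 0, -0.0312], 1],
  [[0.079, 0.076, -0.006], [0, 0, -0.0312], 1],
  [[0.071, 0.083, -0.006], [0, 0, -0.0312], 1],
  [[0.062, 0.09, -0.006], [0, 0, -0.0312], 1],
  [[0.053, 0.096, -0.006], [0, 0, -0.0312], 1],
  [[0.043, 0.1, -0.006], [0, 0, -0.0312], 1],
  [[0.033, 0.104, -0.006], [0, 0, -0.0312], 1],
  [[0.023, 0.107, -0.006], [0, 0, -0.0312], 1],
])

```text
clock: 8.97
eef_pos: [0.5134, -0.0283, 0.2279]
tool_rot: [0.282, 0.96, -0.001, -0.002]
ft_force: [0.3, 0.8, 0.1]
grip_width: 0.0856
grasp_force: 0.0
```

apply_moves([
  [[0.012, 0.109, -0.006], [0, 0, -0.0312], 1],
  [[0.002, 0.109, -0.006], [0, 0, -0.0312], 1],
  [[-0.009, 0.109, -0.006], [0, 0, -0.0312], 1],
  [[-0.02, 0.108, -0.006], [0, 0, -0.0312], 1],
  [[-0.03, 0.105, -0.006], [0, 0, -0.0312], 1],
  [[-0.04, 0.102, -0.006], [0, 0, -0.0312], 1],
  [[-0.05, 0.097, -0.006], [0, 0, -0.0312], 1],
  [[-0.059, 0.092, -0.006], [0, 0, -0.0312], 1],
])

```text
clock: 9.63
eef_pos: [0.5916, 0.128, 0.2371]
tool_rot: [-0.106, 0.994, -0.0, -0.003]
ft_force: [0.3, -0.8, -0.3]
grip_width: 0.0859
grasp_force: 0.0
```

apply_moves([
  [[0, 0, 0.05], [0, 0, 0], 1],
  [[0, 0, 0.05], [0, 0, 0], 1],
  [[0, 0, 0.05], [0, 0, 0], 1],
  [[0, 0, 0.05], [0, 0, 0], 1],
  [[0, 0, 0.05], [0, 0, 0], 1],
  [[0, 0, 0], [0, 0, 0], 1],
  [[0, 0, 0], [0, 0, 0], 1],
  [[0, 0, 0], [0, 0, 0], 1],
])

```text
clock: 10.3
eef_pos: [0.5926, 0.1268, 0.1905]
tool_rot: [-0.104, 0.995, 0.0, 0.0]
ft_force: [0.4, -0.7, 0.1]
grip_width: 0.0855
grasp_force: 0.0
```

```bash
python3 plan.py .5923 .1276 .148 3.35 4 1
```

```text
[[[0.0, 0.001, 0.053], [0, 0, -0.0001], 1.0], [[0.0, 0.001, 0.053], [0, 0, -0.0001], 1.0], [[0.0, 0.001, 0.053], [0, 0, -0.0001], 1.0], [[0.0, 0.001, 0.053], [0, 0, -0.0001], 1.0]]
from [0.5926 0.1268 0.1905] h -2.934 turn/row deg 0.01 step mm 10.62991568021269 tilt z [ 0.001  0.    -1.   ] q6 0.0 t 10.3
```

apply_moves([
  [[0, 0.001, 0.06], [0, 0, 0], 1],
  [[0, 0.001, 0.06], [0, 0, 0], 1],
  [[0, 0.001, 0.06], [0, 0, 0], 1],
  [[0, 0.001, 0.032], [0, 0, 0], 1],
  [[0, 0, 0], [0, 0, 0], 1],
  [[0, 0, 0], [0, 0, 0], 0],
  [[0, 0, 0], [0, 0, 0], 0],
  [[0, 0, 0], [0, 0, 0], 0],
])

```text
clock: 10.97
eef_pos: [0.5931, 0.128, 0.149]
tool_rot: [-0.104, 0.995, -0.0, 0.001]
ft_force: [-1.2, -1.5, 20.7]
grip_width: 0.0519
grasp_force: 34.3
```

apply_moves([
  [[0, 0, 0], [0, 0, 0], 0],
  [[0, 0, 0], [0, 0, 0], 0],
  [[0, 0, 0], [0, 0, 0], 0],
  [[0, 0, 0], [0, 0, 0], 0],
  [[0, 0, -0.003], [0, 0, 0], 0],
  [[0, 0, -0.003], [0, 0, 0], 0],
  [[0, 0, -0.003], [0, 0, 0], 0],
  [[0, 0, 0], [0, 0, 0], 0],
])

```text
clock: 11.63
eef_pos: [0.5923, 0.1281, 0.1494]
tool_rot: [-0.104, 0.995, 0.0, -0.0]
ft_force: [1.4, 0.3, 2.4]
grip_width: 0.0506
grasp_force: 62.4
```

```bash
python3 -c "
from h import *
o=bot.get_obs();print(o)"
```

```text
{'clock': 11.6333, 'joint_pos': array([2.12946562e-01, 5.04866493e-01, 1.31993448e-01, 1.19804628e+00,
       2.66683522e-04, 4.45030602e-03]), 'joint_vel': array([-0.00023481, -0.0004389 , -0.00011779,  0.00136362, -0.00173574,
       -0.00060778]), 'tau': array([ 3.20433145e-01, -4.73930812e+01,  2.32638609e+01,  2.69625792e-01,
        9.57081676e-02, -1.19854213e-02]), 'eef_pos': array([0.59227229, 0.12814214, 0.14942161]), 'tool_rot': array([-1.04059399e-01,  9.94571073e-01,  1.25883344e-04, -7.55993842e-05]), 'ft_force': array([1.43352333, 0.3325216 , 2.36960139]), 'ft_torque': array([-0.03925588, -0.17144675,  0.03002191]), 'grasp_force': 62.374672293663025, 'grip_width': 0.05061656111435494}
```

apply_moves([
  [[0, 0, -0.003], [0, 0, 0], 0],
  [[0, 0, -0.003], [0, 0, 0], 0],
  [[0, 0, -0.003], [0, 0, 0], 0],
  [[0, 0, -0.003], [0, 0, 0], 0],
  [[0, 0, 0], [0, 0, 0], 0],
  [[0, 0, 0], [0, 0, 0], 0],
  [[0, 0, 0], [0, 0, 0], 0],
  [[0, 0, 0], [0, 0, 0], 0],
])

```text
clock: 12.3
eef_pos: [0.5919, 0.128, 0.1515]
tool_rot: [-0.104, 0.995, 0.0, -0.001]
ft_force: [-0.9, -0.6, -2.7]
grip_width: 0.0506
grasp_force: 62.6
```

apply_moves([
  [[0, 0, -0.003], [0, 0, 0], 0],
  [[0, 0, -0.002], [0, 0, 0], 0],
  [[0, 0, 0], [0, 0, 0], 0],
  [[0, 0, 0], [0, 0, 0], 0],
  [[0, 0, 0], [0, 0, 0], 0],
  [[0, 0, 0], [0, 0, 0], 0],
  [[0, 0, 0], [0, 0, 0], 0],
  [[0, 0, 0], [0, 0, 0], 0],
])

```text
clock: 12.97
eef_pos: [0.5923, 0.128, 0.1529]
tool_rot: [-0.104, 0.995, -0.0, -0.0]
ft_force: [0.3, 1.0, -5.4]
grip_width: 0.0504
grasp_force: 63.0
```

apply_moves([
  [[0, 0, -0.004], [0, 0, 0], 0],
  [[0, 0, 0], [0, 0, 0.014], 0],
  [[0, 0, 0], [0, 0, 0.014], 0],
  [[0, 0, 0], [0, 0, 0.014], 0],
  [[0, 0, 0], [0, 0, 0.014], 0],
  [[0, 0, 0], [0, 0, 0.014], 0],
  [[0, 0, 0], [0, 0, 0.014], 0],
  [[0, 0, 0], [0, 0, 0], 0],
])

```text
clock: 13.63
eef_pos: [0.592, 0.128, 0.1533]
tool_rot: [0.028, 1.0, -0.0, -0.0]
ft_force: [0.4, -0.5, -7.7]
grip_width: 0.0509
grasp_force: 64.2
```

apply_moves([
  [[0, 0, 0], [0, 0, 0.014], 0],
  [[0, 0, 0], [0, 0, 0.014], 0],
  [[0, 0, 0], [0, 0, 0.014], 0],
  [[0, 0, 0], [0, 0, 0.014], 0],
  [[0, 0, 0], [0, 0, 0.014], 0],
  [[0, 0, 0], [0, 0, 0.014], 0],
  [[0, 0, 0], [0, 0, 0], 0],
  [[0, 0, 0], [0, 0, 0], 0],
])

```text
clock: 14.3
eef_pos: [0.592, 0.1279, 0.1533]
tool_rot: [0.158, 0.987, -0.0, -0.0]
ft_force: [-0.0, -1.3, -8.1]
grip_width: 0.0506
grasp_force: 64.2
```

apply_moves([
  [[0, 0, 0], [0, 0, 0.014], 0],
  [[0, 0, 0], [0, 0, 0.014], 0],
  [[0, 0, 0], [0, 0, 0.014], 0],
  [[0, 0, 0], [0, 0, 0.014], 0],
  [[0, 0, 0], [0, 0, 0.014], 0],
  [[0, 0, 0], [0, 0, 0.014], 0],
  [[0, 0, 0], [0, 0, 0], 0],
  [[0, 0, 0], [0, 0, 0], 0],
])

```text
clock: 14.97
eef_pos: [0.5919, 0.1278, 0.1534]
tool_rot: [0.287, 0.958, -0.0, -0.0]
ft_force: [-0.8, -1.0, -7.7]
grip_width: 0.0502
grasp_force: 64.2
```

apply_moves([
  [[0, 0, 0], [0, 0, 0.014], 0],
  [[0, 0, 0], [0, 0, 0.014], 0],
  [[0, 0, 0], [0, 0, 0.014], 0],
  [[0, 0, 0], [0, 0, 0.014], 0],
  [[0, 0, 0], [0, 0, 0.014], 0],
  [[0, 0, 0], [0, 0, 0.014], 0],
  [[0, 0, 0], [0, 0, 0], 0],
  [[0, 0, 0], [0, 0, 0], 0],
])

```text
clock: 15.63
eef_pos: [0.5932, 0.1283, 0.1551]
tool_rot: [0.41, 0.912, 0.001, 0.001]
ft_force: [-1.1, -0.2, -0.6]
grip_width: 0.0505
grasp_force: 64.7
```

apply_moves([
  [[0, 0, -0.005], [0, 0, 0], 0],
  [[0, 0, -0.005], [0, 0, 0], 0],
  [[0, 0, -0.005], [0, 0, 0], 0],
  [[0, 0, -0.005], [0, 0, 0], 0],
  [[0, 0, -0.005], [0, 0, 0], 0],
  [[0, 0, -0.005], [0, 0, 0], 0],
  [[0, 0, 0], [0, 0, 0], 0],
  [[0, 0, 0], [0, 0, 0], 0],
])

```text
clock: 16.3
eef_pos: [0.5923, 0.128, 0.1598]
tool_rot: [0.411, 0.912, 0.0, 0.0]
ft_force: [-0.5, 1.0, -1.1]
grip_width: 0.0505
grasp_force: 64.8
```

apply_moves([
  [[0, 0, -0.03], [0, 0, 0], 0],
  [[0, 0, -0.06], [0, 0, 0], 0],
  [[0, 0, -0.08], [0, 0, 0], 0],
  [[0, 0, -0.08], [0, 0, 0], 0],
  [[0, 0, -0.08], [0, 0, 0], 0],
  [[0, 0, -0.08], [0, 0, 0], 0],
  [[0, 0, -0.06], [0, 0, 0], 0],
  [[0, 0, -0.03], [0, 0, 0], 0],
])

```text
clock: 16.97
eef_pos: [0.5931, 0.1282, 0.2623]
tool_rot: [0.411, 0.912, 0.001, 0.001]
ft_force: [0.6, 0.2, -0.7]
grip_width: 0.0504
grasp_force: 64.8
```

apply_moves([
  [[-0.047, -0.078, 0], [0, 0, 0], 0],
  [[-0.082, -0.137, 0], [0, 0, 0], 0],
  [[-0.1, -0.167, 0], [0, 0, 0], 0],
  [[-0.1, -0.167, 0], [0, 0, 0], 0],
  [[-0.1, -0.167, 0], [0, 0, 0], 0],
  [[-0.1, -0.167, 0], [0, 0, 0], 0],
  [[-0.1, -0.167, 0], [0, 0, 0], 0],
  [[-0.1, -0.167, 0], [0, 0, 0], 0],
])

```text
clock: 17.63
eef_pos: [0.5054, -0.1439, 0.2597]
tool_rot: [0.411, 0.912, -0.0, -0.0]
ft_force: [1.5, 0.6, -0.5]
grip_width: 0.0508
grasp_force: 64.8
```

apply_moves([
  [[-0.1, -0.167, 0], [0, 0, 0], 0],
  [[-0.1, -0.167, 0], [0, 0, 0], 0],
  [[-0.1, -0.167, 0], [0, 0, 0], 0],
  [[-0.071, -0.118, 0], [0, 0, 0], 0],
  [[-0.047, -0.078, 0], [0, 0, 0], 0],
  [[-0.029, -0.049, 0.03], [0, 0, 0], 0],
  [[0, 0, 0.06], [0, 0, 0], 0],
  [[0, 0, 0.08], [0, 0, 0], 0],
])

```text
clock: 18.3
eef_pos: [0.4541, -0.3091, 0.2259]
tool_rot: [0.412, 0.911, 0.0, 0.001]
ft_force: [-0.5, 0.4, -1.3]
grip_width: 0.0507
grasp_force: 64.8
```

apply_moves([
  [[0, 0, 0.1], [0, 0, 0], 0],
  [[0, 0, 0.1], [0, 0, 0], 0],
  [[0, 0, 0.1], [0, 0, 0], 0],
  [[0, 0, 0.08], [0, 0, 0], 0],
  [[0, 0, 0.04], [0, 0, 0], 0],
  [[0, 0, 0], [0, 0, 0], 0],
  [[0, 0, 0], [0, 0, 0], 0],
  [[0, 0, 0], [0, 0, 0], 0],
])

```text
clock: 18.97
eef_pos: [0.4546, -0.3084, 0.1428]
tool_rot: [0.411, 0.912, -0.0, 0.001]
ft_force: [0.5, 0.1, -1.1]
grip_width: 0.0506
grasp_force: 64.7
```

```bash
python3 plan.py .454 -.308 .109 2.295 4 0
```

```text
[[[0.001, -0.0, 0.042], [0, 0, -0.0], 0.0], [[0.001, -0.0, 0.042], [0, 0, -0.0], 0.0], [[0.001, -0.0, 0.042], [0, 0, -0.0], 0.0], [[0.001, -0.0, 0.042], [0, 0, -0.0], 0.0]]
from [ 0.4546 -0.3084  0.1428] h 2.295 turn/row deg 0.0 step mm 8.447029421988923 tilt z [ 0.002 -0.001 -1.   ] q6 0.25 t 18.9667
```

Down 34 mm, slowing at the end, to feel for contact.

apply_moves([
  [[0, 0, 0.05], [0, 0, 0], 0],
  [[0, 0, 0.05], [0, 0, 0], 0],
  [[0, 0, 0.03], [0, 0, 0], 0],
  [[0, 0, 0.02], [0, 0, 0], 0],
  [[0, 0, 0.012], [0, 0, 0], 0],
  [[0, 0, 0.008], [0, 0, 0], 0],
  [[0, 0, 0], [0, 0, 0], 0],
  [[0, 0, 0], [0, 0, 0], 0],
])

```text
clock: 19.63
eef_pos: [0.4538, -0.3084, 0.1086]
tool_rot: [0.411, 0.912, -0.0, 0.0]
ft_force: [-2.9, 0.4, 6.7]
grip_width: 0.0508
grasp_force: 65.3
```

apply_moves([
  [[0, 0, -0.002], [0, 0, 0], 0],
  [[0, 0, 0], [0, 0, 0], 0.65],
  [[0, 0, 0], [0, 0, 0], 0.8],
  [[0, 0, 0], [0, 0, 0], 1],
  [[0, 0, 0], [0, 0, 0], 1],
  [[0, 0, 0], [0, 0, 0], 1],
  [[0, 0, -0.03], [0, 0, 0], 1],
  [[0, 0, -0.06], [0, 0, 0], 1],
])

```text
clock: 20.3
eef_pos: [0.4528, -0.3075, 0.125]
tool_rot: [0.411, 0.912, 0.0, -0.002]
ft_force: [0.1, -0.3, 0.7]
grip_width: 0.0851
grasp_force: 0.0
```

apply_moves([
  [[0, 0, -0.1], [0, 0, 0], 1],
  [[0, 0, -0.15], [0, 0, 0], 1],
  [[0, 0, -0.15], [0, 0, 0], 1],
  [[0, 0, -0.1], [0, 0, 0], 1],
  [[0, 0, -0.05], [0, 0, 0], 1],
  [[0, 0, 0], [0, 0, 0], 1],
  [[0, 0, 0], [0, 0, 0], 1],
  [[0, 0, 0], [0, 0, 0], 1],
])

```text
clock: 20.97
eef_pos: [0.453, -0.3077, 0.2344]
tool_rot: [0.411, 0.912, 0.0, -0.001]
ft_force: [-0.6, 0.1, 0.6]
grip_width: 0.0853
grasp_force: 0.0
```

```bash
python3 - <<'E'
from h import *; from m import fit
for n in("scene","side"):
    p,W,c=cloud(n); cv2.imwrite(f"pics/{n}3.png",p[:,:,::-1]); H,S,V=cv2.split(cv2.cvtColor(p,cv2.COLOR_RGB2HSV)); z=W[...,2]
    for nm,(x,y),lo,hi,zm in(("small",(.436,-.186),20,35,.08),("sS",(.586,-.184),20,35,.08),("medium",(.454,-.308),105,125,.105),("sM",(.604,-.306),105,125,.105)):
        m=(np.hypot(W[...,0]-x,W[...,1]-y)<.04)&(H>=lo)&(H<=hi)&(S>100)&(z>zm)&(z<.13); q=W[m]
        print(n,nm,m.sum(),fit(q[q[:,2]>np.percentile(q[:,2],98)-.006][:,:2]) if m.sum()>30 else "",np.percentile(q[:,2],98).round(3) if m.sum() else "")
    for nm,(x,y),zt in(("large",(.592,.127),.108),("sL",(.621,-.063),.104)):
        m=(np.hypot(W[...,0]-x,W[...,1]-y)<.045)&(S<60)&(z>.04)&(z<.13); q=W[m]; r=q[q[:,2]>np.percentile(q[:,2],98)-.004]
        print(n,nm,m.sum(),"rim",fit(r[:,:2]),cv2.minEnclosingCircle((r[:,:2]*1000).astype(np.float32)),np.percentile(q[:,2],98).round(3))
E
python3 plan.py .592 .1275 .2 3.354 20 1
```

```text
scene small 164 (array([ 0.4363, -0.1859]), np.float64(0.0162)) 0.091
scene sS 172 (array([ 0.5851, -0.1839]), np.float64(0.0163)) 0.092
scene medium 281 (array([ 0.4531, -0.3075]), np.float64(0.024)) 0.117
scene sM 306 (array([ 0.6032, -0.3067]), np.float64(0.0241)) 0.117
scene large 1419 rim (array([0.5906, 0.1276]), np.float64(0.0313)) ((589.3143310546875, 127.18060302734375), 35.13720703125) 0.121
scene sL 1564 rim (array([ 0.6199, -0.0633]), np.float64(0.0313)) ((620.30126953125, -62.704532623291016), 34.082889556884766) 0.116
side small 111 (array([ 0.4383, -0.1847]), np.float64(0.0161)) 0.093
side sS 99 (array([ 0.5858, -0.1823]), np.float64(0.0166)) 0.093
side medium 147 (array([ 0.4543, -0.3056]), np.float64(0.0239)) 0.118
side sM 153 (array([ 0.6047, -0.3049]), np.float64(0.0239)) 0.119
side large 1213 rim (array([0.5921, 0.1288]), np.float64(0.0313)) ((593.0333862304688, 129.6475372314453), 34.36296463012695) 0.121
side sL 1015 rim (array([ 0.6215, -0.0621]), np.float64(0.0313)) ((622.4269409179688, -61.43123245239258), 34.710533142089844) 0.117
[[[0.058, 0.098, 0.009], [0
[... 354 characters left out ...]
013, 0.113, 0.009], [0, 0, -0.0169], 1.0], [[0.007, 0.114, 0.009], [0, 0, -0.0169], 1.0], [[0.001, 0.114, 0.009], [0, 0, -0.0169], 1.0], [[-0.005, 0.114, 0.009], [0, 0, -0.0169], 1.0], [[-0.011, 0.114, 0.009], [0, 0, -0.0169], 1.0], [[-0.017, 0.113, 0.009], [0, 0, -0.0169], 1.0], [[-0.023, 0.112, 0.009], [0, 0, -0.0169], 1.0], [[-0.029, 0.11, 0.009], [0, 0, -0.0169], 1.0]]
[[[-0.035, 0.109, 0.009], [0, 0, -0.0169], 1.0], [[-0.041, 0.107, 0.009], [0, 0, -0.0169], 1.0], [[-0.046, 0.104, 0.009], [0, 0, -0.0169], 1.0], [[-0.052, 0.102, 0.009], [0, 0, -0.0169], 1.0]]
from [ 0.4529 -0.3076  0.2341] h 2.294 turn/row deg 3.04 step mm 22.901502846630652 tilt z [-0.003  0.002 -1.   ] q6 0.25 t 21.0667
```

apply_moves([
  [[0.058, 0.098, 0.009], [0, 0, -0.0169], 1],
  [[0.053, 0.101, 0.009], [0, 0, -0.0169], 1],
  [[0.048, 0.104, 0.009], [0, 0, -0.0169], 1],
  [[0.042, 0.106, 0.009], [0, 0, -0.0169], 1],
  [[0.037, 0.108, 0.009], [0, 0, -0.0169], 1],
  [[0.031, 0.11, 0.009], [0, 0, -0.0169], 1],
  [[0.025, 0.111, 0.009], [0, 0, -0.0169], 1],
  [[0.019, 0.113, 0.009], [0, 0, -0.0169], 1],
])

```text
clock: 21.73
eef_pos: [0.5088, -0.1329, 0.2202]
tool_rot: [0.208, 0.978, 0.0, -0.001]
ft_force: [1.5, 0.2, 0.5]
grip_width: 0.0857
grasp_force: 0.0
```

apply_moves([
  [[0.013, 0.113, 0.009], [0, 0, -0.0169], 1],
  [[0.007, 0.114, 0.009], [0, 0, -0.0169], 1],
  [[0.001, 0.114, 0.009], [0, 0, -0.0169], 1],
  [[-0.005, 0.114, 0.009], [0, 0, -0.0169], 1],
  [[-0.011, 0.114, 0.009], [0, 0, -0.0169], 1],
  [[-0.017, 0.113, 0.009], [0, 0, -0.0169], 1],
  [[-0.023, 0.112, 0.009], [0, 0, -0.0169], 1],
  [[-0.029, 0.11, 0.009], [0, 0, -0.0169], 1],
])

```text
clock: 22.4
eef_pos: [0.564, 0.041, 0.2057]
tool_rot: [-0.003, 1.0, -0.0, -0.001]
ft_force: [0.5, 0.6, 0.6]
grip_width: 0.0853
grasp_force: 0.0
```

apply_moves([
  [[-0.035, 0.109, 0.009], [0, 0, -0.0169], 1],
  [[-0.041, 0.107, 0.009], [0, 0, -0.0169], 1],
  [[-0.046, 0.104, 0.009], [0, 0, -0.0169], 1],
  [[-0.052, 0.102, 0.009], [0, 0, -0.0169], 1],
  [[0, 0, 0.05], [0, 0, 0], 1],
  [[0, 0, 0.05], [0, 0, 0], 1],
  [[0, 0, 0], [0, 0, 0], 1],
  [[0, 0, 0], [0, 0, 0], 1],
])

```text
clock: 23.07
eef_pos: [0.5909, 0.1259, 0.1782]
tool_rot: [-0.106, 0.994, -0.0, -0.002]
ft_force: [0.9, 0.2, -0.1]
grip_width: 0.0853
grasp_force: 0.0
```

```bash
python3 plan.py .592 .1277 .085 3.354 10 1; python3 - <<'E'
from h import *
p,W,c=cloud("wrist"); cv2.imwrite("pics/w4.png",p[:,:,::-1]); z=W[...,2]
r=np.hypot(W[...,0]-.592,W[...,1]-.1277)<.1
m=r&(z>.017)&(z<.024); print("lips",m.sum(),cv2.minAreaRect((W[m][:,:2]*1000).astype(np.float32)))
E
```

```text
[[[-0.001, 0.001, 0.047], [0, 0, 0.0], 1.0], [[-0.001, 0.001, 0.047], [0, 0, 0.0], 1.0], [[-0.001, 0.001, 0.047], [0, 0, 0.0], 1.0], [[-0.001, 0.001, 0.047], [0, 0, 0.0], 1.0], [[-0.001, 0.001, 0.047], [0, 0, 0.0], 1.0], [[-0.001, 0.001, 0.047], [0, 0, 0.0], 1.0], [[-0.001, 0.001, 0.047], [0, 0, 0.0], 1.0], [[-0.001, 0.001, 0.047], [0, 0, 0.0], 1.0]]
[[[-0.001, 0.001, 0.047], [0, 0, 0.0], 1.0], [[-0.001, 0.001, 0.047], [0, 0, 0.0], 1.0]]
from [0.5909 0.1259 0.1782] h -2.928 turn/row deg -0.01 step mm 9.319581622405781 tilt z [-0.004 -0.001 -1.   ] q6 -0.0 t 23.0667
lips 3121 ((598.8136596679688, 129.19818115234375), (84.23700714111328, 101.8757553100586), 11.893169403076172)
```

View pics/w4.png

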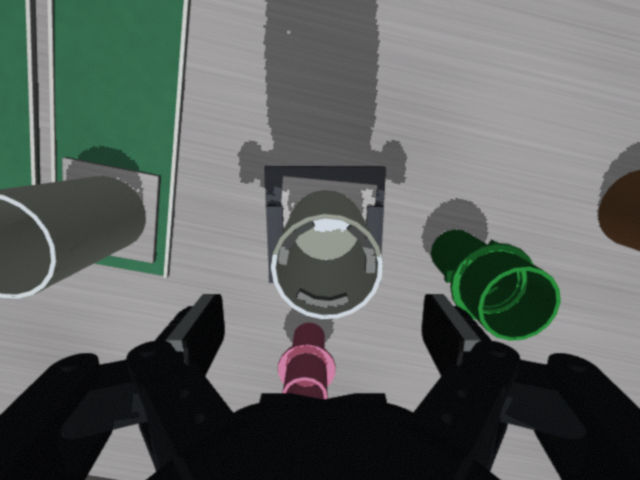

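White large beaker, now empty and catch-ring visible, is centred at (327,265) in the holder. The dark band at the top (325,175) is the low base front facing the robot, and the lips are at left and right. Green at (505,290) is clear of the fingers. Descending to grip.

apply_moves([
  [[-0.002, 0.002, 0.04], [0, 0, 0], 1],
  [[-0.002, 0.002, 0.07], [0, 0, 0], 1],
  [[-0.002, 0.002, 0.09], [0, 0, 0], 1],
  [[-0.001, 0.001, 0.09], [0, 0, 0], 1],
  [[0, 0, 0.08], [0, 0, 0], 1],
  [[0, 0, 0.05], [0, 0, 0], 1],
  [[0, 0, 0.03], [0, 0, 0], 1],
  [[0, 0, 0], [0, 0, 0], 1],
])

```text
clock: 23.78
eef_pos: [0.5926, 0.1281, 0.0888]
tool_rot: [-0.107, 0.994, -0.0, -0.001]
ft_force: [0.4, -0.1, 0.2]
grip_width: 0.0851
grasp_force: 0.0
```

apply_moves([
  [[0, 0, 0], [0, 0, 0], 1],
  [[0, 0, 0], [0, 0, 0], 0.6],
  [[0, 0, 0], [0, 0, 0], 0.4],
  [[0, 0, 0], [0, 0, 0], 0.2],
  [[0, 0, 0], [0, 0, 0], 0],
  [[0, 0, 0], [0, 0, 0], 0],
  [[0, 0, 0], [0, 0, 0], 0],
  [[0, 0, 0], [0, 0, 0], 0],
])

```text
clock: 24.45
eef_pos: [0.5945, 0.1289, 0.092]
tool_rot: [-0.107, 0.994, 0.0, 0.002]
ft_force: [-1.1, 0.5, 6.2]
grip_width: 0.0654
grasp_force: 67.7
```

apply_moves([
  [[0, 0, -0.004], [0, 0, 0], 0],
  [[0, 0, -0.004], [0, 0, 0], 0],
  [[0, 0, 0], [0, 0, 0], 0],
  [[0, 0, 0], [0, 0, 0], 0],
  [[0, 0, 0], [0, 0, 0], 0],
  [[0, 0, 0], [0, 0, 0], 0],
  [[0, 0, 0], [0, 0, 0], 0],
  [[0, 0, 0], [0, 0, 0], 0],
])

```text
clock: 25.12
eef_pos: [0.5939, 0.1288, 0.092]
tool_rot: [-0.107, 0.994, 0.0, 0.001]
ft_force: [2.1, 0.9, 2.4]
grip_width: 0.0653
grasp_force: 67.5
```

```bash
python3 plan.py .5188 .1119 .09 3.352 20 0 | tail -1;python3 -c "
from h import *
o=bot.get_obs();print(o['ft_force'],o['ft_torque'],o['grip_width'])"
```

```text
from [0.5939 0.1288 0.092 ] h -2.927 turn/row deg -0.01 step mm 3.8508985650872627 tilt z [ 0.001  0.    -1.   ] q6 -0.0 t 25.1167
[2.0560908  0.90255761 2.38583034] [ 0.19878045 -0.37298818  0.01137287] 0.06528748392849984
```

apply_moves([
  [[0.005, 0, -0.003], [0, 0, 0], 0],
  [[0.01, 0, 0], [0, 0, 0], 0],
  [[0.02, 0, 0], [0, 0, 0], 0],
  [[0.02, 0, 0], [0, 0, 0], 0],
  [[0.02, 0, 0], [0, 0, 0], 0],
  [[0.02, 0, 0], [0, 0, 0], 0],
  [[0.02, 0, 0], [0, 0, 0], 0],
  [[0.02, 0, 0], [0, 0, 0], 0],
])

```text
clock: 25.78
eef_pos: [0.566, 0.1228, 0.092]
tool_rot: [-0.107, 0.994, 0.0, -0.001]
ft_force: [3.2, 1.6, 7.6]
grip_width: 0.0655
grasp_force: 68.7
```

apply_moves([
  [[0.03, 0, -0.004], [0, 0, 0], 0],
  [[0.035, 0, 0], [0, 0, 0], 0],
  [[0.035, 0, 0], [0, 0, 0], 0],
  [[0.035, 0, 0], [0, 0, 0], 0],
  [[0.035, 0, 0], [0, 0, 0], 0],
  [[0.035, 0, 0], [0, 0, 0], 0],
  [[0.025, 0, 0], [0, 0, 0], 0],
  [[0.02, 0, 0], [0, 0, 0], 0],
])

```text
clock: 26.45
eef_pos: [0.5172, 0.1119, 0.093]
tool_rot: [-0.107, 0.994, -0.0, -0.0]
ft_force: [0.2, -0.7, -4.0]
grip_width: 0.0657
grasp_force: 67.5
```

apply_moves([
  [[0, 0, 0], [0, 0, 0], 0],
  [[0, 0, 0], [0, 0, 0], 0],
  [[0, 0, 0], [0, 0, 0], 0],
  [[0, 0, 0], [0, 0, 0], 0],
  [[0, 0, 0], [0, 0, 0], 0],
  [[0, 0, 0], [0, 0, 0], 0],
  [[0, 0, 0], [0, 0, 0], 0],
  [[0, 0, 0], [0, 0, 0], 0],
])

```text
clock: 27.12
eef_pos: [0.5183, 0.1123, 0.093]
tool_rot: [-0.107, 0.994, 0.0, -0.0]
ft_force: [-0.3, -0.5, -4.2]
grip_width: 0.0655
grasp_force: 67.5
```

```bash
python3 - <<'E'
from h import *
p,W,c=cloud("scene"); q=p[150:330,230:430,::-1]; cv2.imwrite("pics/s5.png",cv2.resize(q,None,fx=3,fy=3))
E
```

```text
(no output)
```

View pics/s5.png

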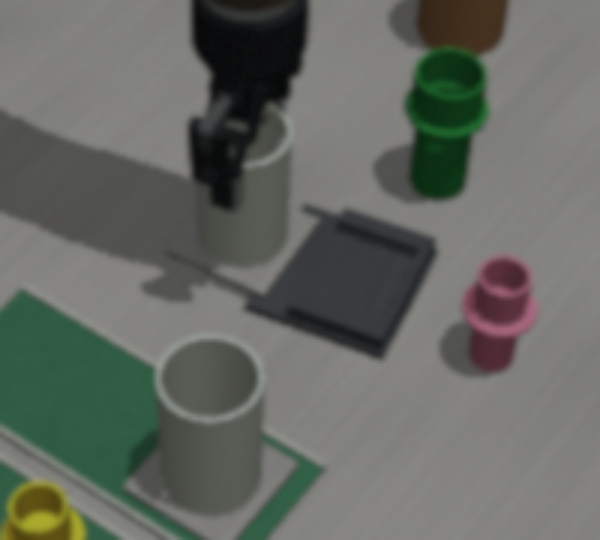

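The foot stands clear of the lips (holder empty at crop (345,285)), so I lift, carry and align the foot with the mat.

apply_moves([
  [[0, 0, -0.03], [0, 0, 0], 0],
  [[0, 0, -0.05], [0, 0, 0], 0],
  [[0, 0, -0.06], [0, 0, 0], 0],
  [[0, 0, -0.06], [0, 0, 0], 0],
  [[0, 0, -0.05], [0, 0, 0], 0],
  [[0, 0, -0.03], [0, 0, 0], 0],
  [[0, 0, 0], [0, 0, 0], 0],
  [[0, 0, 0], [0, 0, 0], 0],
])

```text
clock: 27.83
eef_pos: [0.5184, 0.1123, 0.1496]
tool_rot: [-0.107, 0.994, 0.0, 0.001]
ft_force: [-0.6, -0.8, -3.5]
grip_width: 0.0659
grasp_force: 67.6
```

```bash
python3 plan.py .470 -.0655 .148 3.157 16 0
```

```text
[[[0.027, -0.051, 0.001], [0, 0, 0.004], 0.0], [[0.026, -0.051, 0.001], [0, 0, 0.004], 0.0], [[0.025, -0.052, 0.001], [0, 0, 0.004], 0.0], [[0.025, -0.052, 0.001], [0, 0, 0.004], 0.0], [[0.024, -0.052, 0.001], [0, 0, 0.004], 0.0], [[0.023, -0.053, 0.001], [0, 0, 0.004], 0.0], [[0.023, -0.053, 0.001], [0, 0, 0.004], 0.0], [[0.022, -0.053, 0.001], [0, 0, 0.004], 0.0]]
[[[0.021, -0.053, 0.001], [0, 0, 0.004], 0.0], [[0.021, -0.054, 0.001], [0, 0, 0.004], 0.0], [[0.02, -0.054, 0.001], [0, 0, 0.004], 0.0], [[0.019, -0.054, 0.001], [0, 0, 0.004], 0.0], [[0.019, -0.054, 0.001], [0, 0, 0.004], 0.0], [[0.018, -0.055, 0.001], [0, 0, 0.004], 0.0], [[0.017, -0.055, 0.001], [0, 0, 0.004], 0.0], [[0.017, -0.055, 0.001], [0, 0, 0.004], 0.0]]
from [0.5184 0.1123 0.1496] h -2.927 turn/row deg -0.71 step mm 11.519170667325872 tilt z [ 0.001  0.    -1.   ] q6 -0.0 t 27.8333
```

apply_moves([
  [[0.027, -0.051, 0], [0, 0, 0.004], 0],
  [[0.026, -0.051, 0], [0, 0, 0.004], 0],
  [[0.025, -0.052, 0], [0, 0, 0.004], 0],
  [[0.025, -0.052, 0], [0, 0, 0.004], 0],
  [[0.024, -0.052, 0], [0, 0, 0.004], 0],
  [[0.023, -0.053, 0], [0, 0, 0.004], 0],
  [[0.023, -0.053, 0], [0, 0, 0.004], 0],
  [[0.022, -0.053, 0], [0, 0, 0.004], 0],
])

```text
clock: 28.5
eef_pos: [0.4935, 0.022, 0.1492]
tool_rot: [-0.056, 0.998, -0.0, 0.0]
ft_force: [0.0, -0.0, -4.2]
grip_width: 0.0654
grasp_force: 67.8
```

apply_moves([
  [[0.021, -0.053, 0], [0, 0, 0.004], 0],
  [[0.021, -0.054, 0], [0, 0, 0.004], 0],
  [[0.02, -0.054, 0], [0, 0, 0.004], 0],
  [[0.019, -0.054, 0], [0, 0, 0.004], 0],
  [[0.019, -0.054, 0], [0, 0, 0.004], 0],
  [[0.018, -0.055, 0], [0, 0, 0.004], 0],
  [[0.017, -0.055, 0], [0, 0, 0.004], 0],
  [[0.017, -0.055, 0], [0, 0, 0.004], 0],
])

```text
clock: 29.17
eef_pos: [0.4694, -0.0664, 0.1491]
tool_rot: [-0.006, 1.0, 0.0, 0.0]
ft_force: [0.2, 0.4, -4.3]
grip_width: 0.0655
grasp_force: 67.8
```

apply_moves([
  [[0, 0, 0], [0, 0, 0], 0],
  [[0, 0, 0.04], [0, 0, 0], 0],
  [[0, 0, 0.06], [0, 0, 0], 0],
  [[0, 0, 0.06], [0, 0, 0], 0],
  [[0, 0, 0.04], [0, 0, 0], 0],
  [[0, 0, 0.02], [0, 0, 0], 0],
  [[0, 0, 0], [0, 0, 0], 0],
  [[0, 0, 0], [0, 0, 0], 0],
])

```text
clock: 29.83
eef_pos: [0.4697, -0.0651, 0.105]
tool_rot: [-0.007, 1.0, 0.0, -0.0]
ft_force: [-0.0, 0.4, -3.8]
grip_width: 0.0655
grasp_force: 68.0
```

```bash
python3 plan.py .470 -.0655 .089 3.157 4 0; python3 - <<'E'
from h import *; from m import fit
for n in("scene","side"):
    p,W,c=cloud(n); S=cv2.cvtColor(p,cv2.COLOR_RGB2HSV)[...,1]; z=W[...,2]
    for nm,(x,y),a,b in(("L",(.47,-.0655),.045,.085),("sL",(.621,-.063),.03,.1)):
        m=(np.hypot(W[...,0]-x,W[...,1]-y)<.045)&(S<60)&(z>a)&(z<b); print(n,nm,m.sum(),fit(W[m][:,:2]))
        
E
```

```text
[[[-0.0, -0.001, 0.02], [0, 0, -0.0001], 0.0], [[-0.0, -0.001, 0.02], [0, 0, -0.0001], 0.0], [[-0.0, -0.001, 0.02], [0, 0, -0.0001], 0.0], [[-0.0, -0.001, 0.02], [0, 0, -0.0001], 0.0]]
from [ 0.4697 -0.0651  0.105 ] h -3.127 turn/row deg 0.02 step mm 3.9951187123707257 tilt z [-0.  0. -1.] q6 -0.15 t 29.8333
scene L 506 (array([ 0.4658, -0.0653]), np.float64(0.0316))
scene sL 1220 (array([ 0.62  , -0.0637]), np.float64(0.0313))
side L 328 (array([ 0.4679, -0.064 ]), np.float64(0.0315))
side sL 772 (array([ 0.6217, -0.062 ]), np.float64(0.0315))
```

apply_moves([
  [[0, -0.001, 0.02], [0, 0, 0], 0],
  [[0, -0.001, 0.02], [0, 0, 0], 0],
  [[0, 0, 0.015], [0, 0, 0], 0],
  [[0, 0, 0.01], [0, 0, 0], 0],
  [[0, 0, 0.007], [0, 0, 0], 0],
  [[0, 0, 0.005], [0, 0, 0], 0],
  [[0, 0, 0], [0, 0, 0], 0],
  [[0, 0, 0], [0, 0, 0], 0],
])

```text
clock: 30.6
eef_pos: [0.4697, -0.0657, 0.0897]
tool_rot: [-0.007, 1.0, -0.0, 0.0]
ft_force: [-0.4, -1.0, -4.4]
grip_width: 0.0656
grasp_force: 68.0
```

apply_moves([
  [[0, 0, 0.003], [0, 0, 0], 0],
  [[0, 0, 0.003], [0, 0, 0], 0],
  [[0, 0, 0.002], [0, 0, 0], 0],
  [[0, 0, 0], [0, 0, 0], 0],
  [[0, 0, 0], [0, 0, 0], 0],
  [[0, 0, 0], [0, 0, 0], 0],
  [[0, 0, 0], [0, 0, 0], 0],
  [[0, 0, 0], [0, 0, 0], 0],
])

```text
clock: 31.27
eef_pos: [0.4697, -0.0657, 0.0881]
tool_rot: [-0.007, 1.0, 0.0, 0.0]
ft_force: [-0.2, 0.2, -4.4]
grip_width: 0.0654
grasp_force: 68.0
```

apply_moves([
  [[0, 0, 0.003], [0, 0, 0], 0],
  [[0, 0, 0.003], [0, 0, 0], 0],
  [[0, 0, 0.003], [0, 0, 0], 0],
  [[0, 0, 0], [0, 0, 0], 0],
  [[0, 0, 0], [0, 0, 0], 0],
  [[0, 0, 0], [0, 0, 0], 0],
  [[0, 0, 0], [0, 0, 0], 0],
  [[0, 0, 0], [0, 0, 0], 0],
])

```text
clock: 31.93
eef_pos: [0.4696, -0.0658, 0.088]
tool_rot: [-0.007, 1.0, -0.0, 0.0]
ft_force: [-5.1, -0.0, 9.8]
grip_width: 0.0652
grasp_force: 69.2
```

apply_moves([
  [[0, 0, -0.005], [0, 0, 0], 0],
  [[0, 0, 0], [0, 0, 0], 0.8],
  [[0, 0, 0], [0, 0, 0], 1],
  [[0, 0, 0], [0, 0, 0], 1],
  [[0, 0, 0], [0, 0, 0], 1],
  [[0, 0, 0], [0, 0, 0], 1],
  [[0, 0, 0], [0, 0, 0], 1],
  [[0, 0, 0], [0, 0, 0], 1],
])

```text
clock: 32.6
eef_pos: [0.4697, -0.0657, 0.0872]
tool_rot: [-0.007, 1.0, 0.0, -0.0]
ft_force: [0.5, 0.2, -0.0]
grip_width: 0.0855
grasp_force: 0.0
```

apply_moves([
  [[0, 0, -0.03], [0, 0, 0], 1],
  [[0, 0, -0.06], [0, 0, 0], 1],
  [[0, 0, -0.12], [0, 0, 0], 1],
  [[0, 0, -0.15], [0, 0, 0], 1],
  [[0, 0, -0.15], [0, 0, 0], 1],
  [[0, 0, -0.15], [0, 0, 0], 1],
  [[0, 0, -0.1], [0, 0, 0], 1],
  [[0, 0, -0.05], [0, 0, 0], 1],
])

```text
clock: 33.27
eef_pos: [0.4711, -0.0659, 0.2533]
tool_rot: [-0.007, 1.0, -0.0, 0.003]
ft_force: [-0.5, 0.1, 0.8]
grip_width: 0.0855
grasp_force: 0.0
```

apply_moves([
  [[0, 0.05, 0], [0, 0, 0], 1],
  [[0, 0.1, 0], [0, 0, 0], 1],
  [[0, 0.15, 0], [0, 0, 0], 1],
  [[0, 0.15, 0], [0, 0, 0], 1],
  [[0, 0.15, 0], [0, 0, 0], 1],
  [[0, 0.1, 0], [0, 0, 0], 1],
  [[0, 0.05, 0], [0, 0, 0], 1],
  [[0, 0, 0], [0, 0, 0], 1],
])

```text
clock: 33.93
eef_pos: [0.4669, 0.0862, 0.2485]
tool_rot: [-0.009, 1.0, 0.0, -0.001]
ft_force: [0.8, -0.2, -0.3]
grip_width: 0.0853
grasp_force: 0.0
```

```bash
python3 - <<'E'
from h import *; from m import fit
for n in("scene","side"):
    p,W,c=cloud(n); cv2.imwrite(f"pics/{n}9.png",p[:,:,::-1]); H,S,V=cv2.split(cv2.cvtColor(p,cv2.COLOR_RGB2HSV)); z=W[...,2]
    for nm,(x,y),lo,hi,zm in(("small",(.436,-.186),20,35,.08),("sS",(.586,-.184),20,35,.08),("medium",(.454,-.308),105,125,.105),("sM",(.604,-.306),105,125,.105)):
        q=W[(np.hypot(W[...,0]-x,W[...,1]-y)<.04)&(H>=lo)&(H<=hi)&(S>100)&(z>zm)&(z<.13)]
        print(n,nm,len(q),fit(q[q[:,2]>np.percentile(q[:,2],98)-.006][:,:2]),np.percentile(q[:,2],98).round(3))
    for nm,(x,y) in(("L",(.47,-.0655)),("sL",(.621,-.063))):
        q=W[(np.hypot(W[...,0]-x,W[...,1]-y)<.045)&(S<60)&(z>.03)&(z<.13)]; print(n,nm,len(q),fit(q[:,:2]),np.percentile(q[:,2],98).round(3))
print(bot.get_obs()["eef_pos"],bot.get_obs()["joint_vel"].round(3))
E
```

```text
scene small 169 (array([ 0.4367, -0.1862]), np.float64(0.0161)) 0.093
scene sS 175 (array([ 0.585 , -0.1839]), np.float64(0.0164)) 0.091
scene medium 302 (array([ 0.4529, -0.3072]), np.float64(0.0242)) 0.118
scene sM 308 (array([ 0.6031, -0.3067]), np.float64(0.0241)) 0.118
scene L 1594 (array([ 0.4663, -0.0664]), np.float64(0.0311)) 0.116
scene sL 1679 (array([ 0.62  , -0.0637]), np.float64(0.0313)) 0.116
side small 115 (array([ 0.4385, -0.1842]), np.float64(0.017)) 0.094
side sS 64 (array([ 0.5864, -0.1827]), np.float64(0.0171)) 0.093
side medium 154 (array([ 0.4545, -0.3055]), np.float64(0.0238)) 0.119
side sM 25 (array([ 0.6075, -0.3032]), np.float64(0.0211)) 0.119
side L 1034 (array([ 0.468 , -0.0644]), np.float64(0.0312)) 0.117
side sL 1087 (array([ 0.6215, -0.0619]), np.float64(0.0314)) 0.117
[0.46719929 0.08413217 0.24875728] [-0.026 -0.005  0.002  0.003  0.    -0.001]
```

View pics/scene9.png

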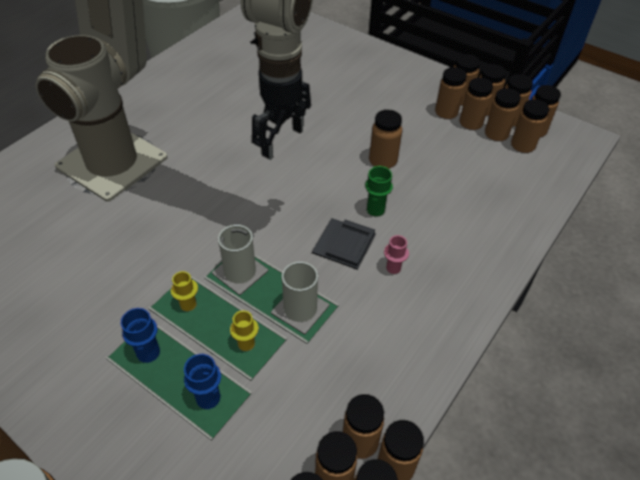

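All three beakers stand upright in their rows: white at (238,255), yellow at (184,292), blue at (140,335). The stock beakers, the jar and the look-alikes have not moved. Handing in.

```bash
python3 -c "
from workcell import bot
print(bot.job_done())"
```

```text
the job is handed in; nothing more can be done
None
```

The stack is apart and the job is handed in at about 34 s: each beaker stands upright on the near half of its own mat, within about 2 mm of in line with its stock beaker. The stock beakers measured unmoved, and the jar and look-alikes look untouched in the last picture.

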